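Park the soldering block in its ramp stand

TASK

Push the cream soldering block up the wooden ramp of its stand, sliding it and never lifting it clear, until its rear edge drops behind the lip at the top and the block lies flat in the recess. Leave the steel bench block and the green tin where they are.

Things in the scene. Friction and masses are not known exactly. Their poses are not given: they have to be found in the camera images.
- soldering_block: cream-white block with chipped edges, 107 mm long, 70 mm wide, 51 mm high, about 0.28 kg, loose on the table before the foot of the ramp. Origin: centre of its underside; its y axis runs along the 107 mm length, z up. It starts with its length within 10 degrees of the ramp's direction, within 10 mm of its centre line; either end may go first.
- ramp_stand: fixed wooden stand (mm). Origin: on table under far edge of lip; +x up the ramp, y 0 mid. Ramp is flush with table at x -110, rises straight to 24 high at x -8; flat lip, 24 high, x -8 to 0. Behind it a level recess x 0 to 125, floor 16 above table (8 below lip), then stop bar 42 high. Side rails 8 above ramp, 110 apart inside, 126 outside. Seated block: origin x 54 to 71, z 16
- bench_block: bystander: flat square steel bench block 66 x 66 x 19 mm, loose on the table beside the ramp, to be left alone. Origin: centre of its underside.
- tin: bystander: closed green hinged tin 64 x 97 x 23 mm, loose on the table beside the ramp, to be left alone. Origin: centre of its underside.

How it is judged:
By the outcome, as a careful person would: the job done as asked, in the order asked, and still so for the second after the job is handed in, with the robot touching nothing.
It also fails if it takes over 38 s, if anything falls off the work surface, if the arm or the gripper's body presses on something with over 40 N, if the wrist force passes 120 N, or if a joint passes its speed limit or range.

ROBOT

A 6-joint arm with a two-finger parallel gripper is mounted at the origin on a cart in front of the work surface, level with it; the furniture and walls round the work are solid. World frame = base frame: x ahead of the robot, y to its left, z up, the work surface at z = 0. Lengths are in mm, angles in rad, forces in N, time in s.
With the tool pointing down it reaches from about 400 to 925 mm from the base axis. Payload 12.5 kg.
Tool frame: the origin (TCP) lies midway between the tips of the shut fingers; the grasp point (between the pads) lies 19 mm behind it (r.hold_point_z is the distance from the TCP to the grasp point, in mm); z points along the fingers, y is the line along which they close (so a half turn about z gives the same grasp; the last joint's range is limited). The gripper opens to 95 mm and grips with 3 to 60 N. Pads are 20 mm wide; open, the fingers measure 119 mm over their backs; the gripper's body (75 mm by 180 mm) begins 59 mm behind the grasp point.
Start: joints at [-1.346, 0.491, 1.559, -0, 1.092, -0.106], TCP at [203.024, -591.128, 183.361] pointing down, gripper open.
Joint ranges: [-3.1, 3.1], [-0.84, 2.19], [0.05, 2.79], [-1.13, 4.28], [0.06, 2.93], [-2.69, 2.69]. Speed limits (rad/s): [2.22, 2.22, 2.79, 3.14, 3.14, 3.14].

INTERFACE

Orientations are given as a unit quaternion [x, y, z, w].
In Python, from station import r, eyes, silhouettes, spot_point gives the robot as it stands. The module is installed in compiled form; this text tells all that it offers.
- The arm moves only by the tool advance, called by a JSON object that holds its "op" and its "data", one argument or row to a line. Schema: {"type":"object","properties":{"plan":{"type":"array","items":{"type":"object","properties":{"rotvec":{"type":"array","items":{"type":"number"},"minItems":3,"maxItems":3},"xyz":{"type":"array","items":{"type":"number"},"minItems":3,"maxItems":3},"aperture":{"type":"number"}},"additionalProperties":false,"required":["aperture"]},"minItems":1,"maxItems":8},"only":{"type":"string"},"quiet":{"type":"boolean"},"lines":{"type":"string"}},"required":["plan"],"additionalProperties":false}. plan is a list of rows, 1 to 8 of them, each an object with the fields rotvec (a list: a rotation vector rx, ry, rz in units of 0.2 rad), xyz (a list: dx, dy, dz in units of 100 mm), aperture (the opening from 0.0 (shut) to 1.0 (fully open)); a field left out counts as zero (the opening has to be given); each row is the pose to reach, as a shift and turn from the pose commanded when the call began, along the tool's axes at that moment; what a row does not reach only later rows make up. A row lasts 1/10 s, in which the tool goes at most 50 mm and 0.15 rad, less where a joint would pass 70% of its speed; a pose out of reach is approached as far as the arm can. The fingers move at their own pace and stop on an object; the grip force is fixed at half the most. Time passes only in rows, so rows that do not move let the fingers close. The tool returns the time, the measured TCP pose, the force, the opening and the grip force at its end. only (a regular expression) keeps the lines of the reply that match it, lines (a string "A,B") keeps lines A to B, and quiet returns only ok. Input that does not fit is refused with a message, and nothing moves.
- r.get_obs(): the state, without advancing time (a new reading comes with each control period).
- eyes.snapshot(name): name is "scene" or "top" or "wrist"; returns a dict with "color" (420x560x3 uint8, blue, green, red), "range_z" (420x560 float32, mm along the optical axis (not along the pixel's ray), 0 where there is no reading), "fovy" (degrees; the focal length in pixels is half the picture's height over the tangent of half this angle, whatever the lens; pixels are square), "cx", "cy" (the principal point, pixels), "T" (4x4, takes a point from camera to world coordinates); the wrist camera has in their place "mount" (4x4, takes a point from camera to tool coordinates, whose origin is the TCP and whose axes are the flange's). Camera axes: x right, y up, looking along -z (the intrinsics and any distortion apply to the point x, -y, -z); pixel columns grow to the right and rows downward; lengths in mm; the calibration is good to about 2 mm. The wrist camera is an equidistant fisheye: a pixel r from the principal point sees the ray r / f radians off the axis. A picture is of the moment at which its call begins: read the wrist's pose just before it.
- r.close_job(): hands the job in; it is judged then, once.
Trained networks look in the newest picture that a camera, given by its name, has taken for a name from the list of things; names that differ only in an ending like _2 or _b are one class to them, and where a whole thing is asked for, a point or a joint stands for the part that bears it (a point fixed in the world has none). Each returns a list of dicts, best first, with "conf" (0 to 1); they miss things now and then, are a little off and sometimes report something else, mostly with a low value. They report only what shows in the picture. A call takes as long as a camera call.
- silhouettes(target, camera): "pixels" (420x560 bool, what is visible of it) and "xy" ([column, row] in pixels, amid what is visible of it).
- spot_point(target, camera): "xy" ([column, row] in pixels: a listed point, or the origin of a listed thing).
The state is a dict: "time_s": time; "qpos": joint angles; "joint_vel": joint speeds; "joint_efforts": joint torques, N m; "tool_pos": TCP position; "eef_rot": TCP orientation; "contact_force": force on the tool from outside, world axes, zero at the start; "moment": the same for the moment, N m; "finger_gap": opening from 0.0 (shut) to 1.0 (fully open); "gripper_force": force on a finger pad.
Only numpy, scipy, OpenCV 4.12 (cv2) and the standard library are available. Lean on these libraries where they do the work, as an engineer would, in place of code of your own. Each camera call takes 0.05 s, during which the arm holds its last target. There are 200 camera calls.

## Working session

There is one attempt and no reset: what is moved stays moved. The work goes in short steps, Python scripts to look and compute and a tool call to move; the robot and the scene stay as the last step left them, time stands still between calls to the robot, and variables do not carry over. Pictures are saved under pics/ and viewed, at most 10 in all, crops included, and the job is handed in when it is done.

```bash
mkdir -p pics; cat > h.py <<'E'
import numpy as np, cv2
from station import r, eyes, silhouettes, spot_point
def cloud(s):
    f=210/np.tan(np.radians(s["fovy"])/2)
    v,u=np.mgrid[0:420,0:560]; z=s["range_z"].astype(float)
    P=np.stack([(u-s["cx"])/f*z,-(v-s["cy"])/f*z,-z,np.ones_like(z)],-1)@s["T"].T
    P=P[...,:3]; P[z<=0]=np.nan
    return P
E
python3 - <<'E'
from h import *
o=r.get_obs(); print({k:np.round(v,3) for k,v in o.items()})
for c in("top","scene"):
    s=eyes.snapshot(c); cv2.imwrite(f"pics/{c}0.png",s["color"]); np.savez(f"{c}0.npz",**s)
    print(c,[k for k in s], np.round(s["T"],2).tolist())
    P=cloud(s)
    for n in("soldering_block","ramp_stand","bench_block","tin"):
        for d in silhouettes(n,c)[:1]:
            q=P[d["pixels"]]; q=q[~np.isnan(q[:,0])]
            top=q[q[:,2]>np.percentile(q[:,2],90)-6]
            rect=cv2.minAreaRect(top[:,:2].astype(np.float32))
            print(n,round(d["conf"],2),np.round(d["xy"]),np.round(np.median(q,0)),np.round(np.percentile(q,[2,98],0)).tolist(),"rect",np.round(rect[0]),np.round(rect[1]),round(rect[2],1),"ztop",np.round(np.median(top[:,2]),1))
        for d in spot_point(n,c)[:1]: print("  spot",np.round(d["xy"],1),round(d["conf"],2))
E
```

```text
{'time_s': np.float64(0.0), 'qpos': array([-1.346,  0.492,  1.559, -0.   ,  1.092, -0.106]), 'joint_vel': array([ 0.001,  0.002, -0.001, -0.001,  0.001, -0.001]), 'joint_efforts': array([-1.0000e-03, -6.1264e+01, -2.5819e+01,  6.9000e-02,  4.8000e-02,
       -0.0000e+00]), 'tool_pos': array([ 202.953, -590.826,  182.763]), 'eef_rot': array([ 0.986,  0.165, -0.   , -0.001]), 'contact_force': array([-0.292, -0.63 ,  0.204]), 'moment': array([0.021, 0.042, 0.018]), 'gripper_force': np.float64(0.0), 'finger_gap': np.float64(0.997)}
top ['color', 'range_z', 'fovy', 'cx', 'cy', 'T'] [[0.03, 0.98, -0.18, 361.6], [-1.0, 0.02, -0.03, 131.1], [-0.03, 0.18, 0.98, 890.42], [0.0, 0.0, 0.0, 1.0]]
soldering_block 0.91 [339. 243.] [461.  40.  50.] [[430.0, -12.0, 19.0], [496.0, 90.0, 54.0]] rect [464.  38.] [ 68. 105.] 1.2 ztop 50.3
  spot [339.5 244.3] 0.95
ramp_stand 0.91 [238. 228.] [486. 249.  17.] [[424.0, 127.0, 1.0], [548.0, 364.0, 43.0]] rect [489. 278.] [185. 127.] 86.2 ztop 33.2
  spot [243.6 232.2] 0.84
bench_block 0.62 [222. 285.] [375. 275.  19.] [[343.0, 242.0, 16.0], [408.0, 308.0, 22
[... 178 characters left out ...]
4.] 5.5 ztop 24.6
  spot [274.8 174.6] 0.67
scene ['color', 'range_z', 'fovy', 'cx', 'cy', 'T'] [[-0.55, 0.34, -0.76, -129.51], [-0.84, -0.2, 0.51, 571.97], [0.02, 0.92, 0.4, 406.59], [0.0, 0.0, 0.0, 1.0]]
soldering_block 0.93 [327. 222.] [440.  56.  40.] [[428.0, -9.0, 4.0], [493.0, 91.0, 52.0]] rect [463.  40.] [106.  69.] 86.6 ztop 50.0
  spot [329.8 230.9] 0.83
  spot [246.7 251.2] 0.87
bench_block 0.57 [256. 284.] [363. 281.  19.] [[339.0, 246.0, 2.0], [408.0, 313.0, 21.0]] rect [375. 276.] [66. 68.] 79.0 ztop 19.3
  spot [252.6 287.3] 0.92
tin 0.93 [242. 214.] [599. 175.  24.] [[581.0, 128.0, 3.0], [638.0, 218.0, 26.0]] rect [612. 172.] [63. 93.] 3.2 ztop 24.5
  spot [241.6 218.9] 0.79
```

```bash
python3 - <<'E'
from h import *
from scipy.optimize import minimize
s=dict(np.load("top0.npz")); P=cloud(s)
q=P.reshape(-1,3); q=q[~np.isnan(q[:,0])]
m=(q[:,0]>400)&(q[:,0]<575)&(q[:,1]>110)&(q[:,1]<400)
q=q[m]
bar=q[(q[:,2]>36)&(q[:,2]<48)&(q[:,1]>300)]
print("bar",cv2.minAreaRect(bar[:,:2].astype(np.float32)),np.median(bar[:,2]))
# model-fit heights
def h(x,y):
    base=np.where(x<-110,0,np.where(x<-8,24*(x+110)/102,np.where(x<0,24,np.where(x<125,16,42))))
    rail=(abs(y)>55)&(abs(y)<63)
    base=np.where(rail&(x>-110)&(x<125),np.maximum(base,0)+np.where(x<0,8,16),base)
    return np.where((abs(y)>63)|(x>145),np.nan,base)
def cost(p):
    x0,y0,a,dz=p;c,sn=np.cos(a),np.sin(a);d=q[:,:2]-[x0,y0]
    x=d@[c,sn];y=d@[-sn,c];e=q[:,2]-h(x,y)-dz;k=(x>-100)&(x<135)&(abs(y)<54)
    e=np.where(k,e,0); 
    # rails: points outside should be low
    out=(abs(y)>64)&(abs(y)<75)&(x>-100)&(x<135); e2=np.where(out,q[:,2]-dz,0)
    return np.minimum(abs(e),8).sum()+np.minimum(abs(e2),8).sum()
best=min((minimize(cost,[x,y,np.radians(a),0],method="Nelder-Mead",options=dict(initial_simplex=np.array([x,y,np.radians(a),0])+np.array([[0,0,0,0],[6,0,0,0],[0,6,0,0],[0,0,.06,0],[0,0,0,2]]),xatol=.01,fatol=1)) for x in(482,488,494) for y in(235,243,250) for a in(84,90,96)),key=lambda t:t.fun)
print(best.x,np.degrees(best.x[2]),best.fun)
p=best.x
x0,y0,a,dz=p;c,sn=np.cos(a),np.sin(a);d=q[:,:2]-[x0,y0];x=d@[c,sn];y=d@[-sn,c]
for lo in range(-115,150,10):
    k=(x>lo)&(x<lo+10)&(abs(y)<50);k2=(x>lo)&(x<lo+10)&(q[:,2]>h(lo+5,0)+4)&(abs(y)<70);print(lo,k.sum(),np.median(q[k,2]).round(1),np.percentile(y[k2],[1,99]).round(1) if k2.sum() else '')
b=np.array([464,39.])-p[:2];print("block in ramp",b@[c,sn],b@[-sn,c])
im=cv2.imread("pics/top0.png");cv2.imwrite("pics/t1.png",cv2.resize(im[120:360,130:440],None,fx=2.4,fy=2.4))
E
```

```text
bar ((491.02618408203125, 363.0947570800781), (127.45193481445312, 36.30448913574219), 7.081768035888672) 41.86551933071695
[484.29915273 232.36547587   1.50320756   0.51217452] 86.127448908347 9125.317196471404
-115 218 0.9 [-61.6  57.7]
-105 215 3.1 [-62.5  61.5]
-95 220 5.5 [-63.5  61.7]
-85 219 7.8 [-62.2  61.8]
-75 224 10.0 [-63.6  61.2]
-65 222 12.3 [-63.   61.9]
-55 220 14.7 [-62.4  61.1]
-45 227 17.1 [-63.8  62. ]
-35 227 19.4 [-63.1  61.1]
-25 228 21.8 [-63.   62.1]
-15 223 23.8 [-63.2  61.3]
-5 197 20.8 [-62.6  61.9]
5 223 16.4 [-63.8  62.1]
15 222 16.4 [-63.2  61.7]
25 216 16.6 [-62.2  62. ]
35 218 16.7 [-63.6  61.5]
45 215 16.2 [-63.  62.]
55 217 16.4 [-63.2  61.9]
65 217 16.4 [-63.3  61.9]
75 217 16.5 [-62.5  61.7]
85 218 16.4 [-63.2  62. ]
95 215 16.3 [-62.7  62. ]
105 217 16.3 [-64.1  61.8]
115 340 17.8 [-62.6  61.9]
125 256 41.9 
135 63 42.0 
145 110 0.8 
block in ramp -194.29492423329097 7.193418939659951
```

View pics/t1.png

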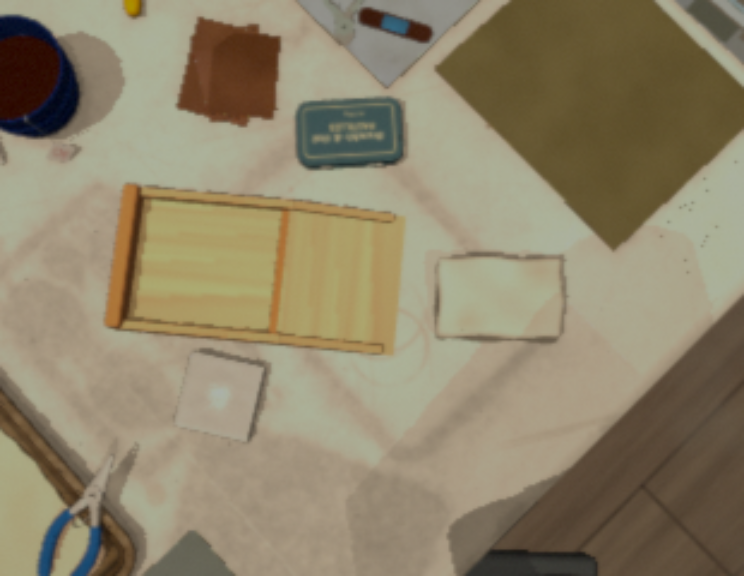

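```bash
cat >> h.py <<'E'
from scipy.spatial.transform import Rotation as R
x0,y0,a=484.3,232.4,np.radians(86.13); c,sn=np.cos(a),np.sin(a)
def ramp2w(x,y): return np.array([x0+c*x-sn*y,y0+sn*x+c*y])
def w2ramp(p): d=np.asarray(p)[...,:2]-[x0,y0]; return np.stack([d@[c,sn],d@[-sn,c]],-1)
def Rt(tilt): # tool x up-ramp, tips leaning forward
    t=np.radians(tilt); f=np.array([c,sn,0]);u=np.array([0,0,1.])
    X=np.cos(t)*f+np.sin(t)*u; Z=np.sin(t)*f-np.cos(t)*u
    return R.from_matrix(np.stack([X,np.cross(Z,X),Z],1))
def delta(x,y,z,tilt):
    o=r.get_obs(); R0=R.from_quat(o["eef_rot"])
    d=R0.inv().apply(np.array([*ramp2w(x,y),z])-o["tool_pos"]); rv=(R0.inv()*Rt(tilt)).as_rotvec()
    return np.round(rv,3),np.round(d,1)
E
python3 - <<'E'
from h import *
for n in("top0","scene0"):
    P=cloud(dict(np.load(n+".npz"))).reshape(-1,3);P=P[~np.isnan(P[:,0])]
    k=(P[:,2]>70)&(P[:,0]>50)&(P[:,0]<750)&(P[:,1]<420)&(P[:,1]>-750)
    H,_,_=np.histogram2d(P[k,0],P[k,1],bins=[np.arange(50,751,100),np.arange(-750,421,130)],weights=None);print(n);print(H.astype(int), P[k].max(0) if k.any() else '')
s=dict(np.load("top0.npz"));P=cloud(s)
q=P[180:300,280:420].reshape(-1,3);q=q[(q[:,2]>44)&(q[:,0]>400)&(q[:,0]<520)&(q[:,1]<110)]
rc=cv2.minAreaRect(q[:,:2].astype(np.float32));print(rc,w2ramp(rc[0]))
print(ramp2w(-285,7),delta(-285,7,160,20))
E
```

```text
top0
[[   0    0    0    0    0    0    0    0    0]
 [   0    0    0    0    0  720 3800    0    0]
 [   0    0    0    0  782 8414  330    0    0]
 [   0    0    0    0    0    0    0    0    0]
 [   0    0    0    0    0    0    0    0    0]
 [   0    0    0    0    0    0    0    0   92]
 [   0    0    0    0    0    0   13   16   28]] [749.9613727  419.92521103 546.89300505]
scene0
[[    0     0     0     0     0  1891 11176     0     0]
 [    0     0     0     0    82  5909 11754     0     0]
 [    0     0     0     0     0    44     0     0     0]
 [   18     0     0     0     0     0     0     0     0]
 [    1     0     0     0     0     0     0     0     0]
 [    0     0     0     0     0     0     0     0    66]
 [    0     0     0     0     0     0     8    12    58]] [749.38595342 419.91082395 445.25229813]
((462.8787536621094, 37.51475143432617), (69.20618438720703, 105.09012603759766), 1.4029558897018433) [-195.88664434    8.21903101]
[458.08048661 -51.47767985] (array([ 0.205,  0.308, -1.16 ]), array([ 416.5, -427.5,   23.3]))
```

View pics/scene0.png

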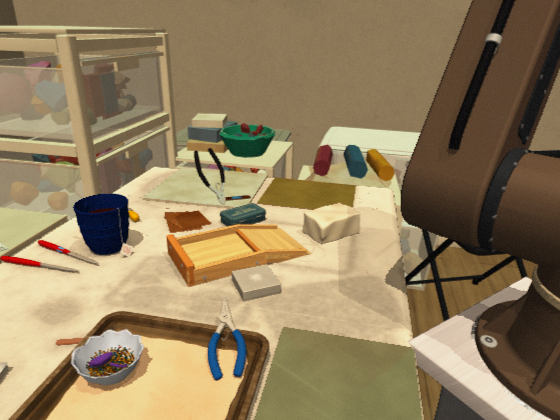

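The manual's scale: shifts go in units of 100 mm and turns go in units of 0.2 rad. Converting my numbers, -427 mm is -4.27, 416 mm is 4.16, -1.16 rad is -5.8.

{"op": "advance", "data": {
  "plan": [
    {"rotvec": [1,1.55,-5.8],"xyz": [4.16,-4.27,0.23],"aperture": 0.4},
    {"rotvec": [1,1.55,-5.8],"xyz": [4.16,-4.27,0.23],"aperture": 0.4},
    {"rotvec": [1,1.55,-5.8],"xyz": [4.16,-4.27,0.23],"aperture": 0.4},
    {"rotvec": [1,1.55,-5.8],"xyz": [4.16,-4.27,0.23],"aperture": 0.4},
    {"rotvec": [1,1.55,-5.8],"xyz": [4.16,-4.27,0.23],"aperture": 0.4},
    {"rotvec": [1,1.55,-5.8],"xyz": [4.16,-4.27,0.23],"aperture": 0.4},
    {"rotvec": [1,1.55,-5.8],"xyz": [4.16,-4.27,0.23],"aperture": 0.4},
    {"rotvec": [1,1.55,-5.8],"xyz": [4.16,-4.27,0.23],"aperture": 0.4}
  ]
}}

```text
time_s: 1.7
tool_pos: [374.3, -228.1, 168.1]
eef_rot: [0.724, 0.669, 0.127, -0.115]
contact_force: [0.2, -1.1, 0.0]
finger_gap: 0.42
gripper_force: 0.0
```

```bash
python3 -c "
from h import *
print(delta(-285,8,160,20))"
```

```text
(array([ 0.007,  0.004, -0.01 ]), array([169.1,  68.4,  69.6]))
```

{"op": "advance", "data": {
  "plan": [
    {"xyz": [1.69,0.68,0.7],"aperture": 0.4},
    {"xyz": [1.69,0.68,0.7],"aperture": 0.4},
    {"xyz": [1.69,0.68,0.7],"aperture": 0.4},
    {"xyz": [1.69,0.68,0.7],"aperture": 0.4},
    {"xyz": [1.69,0.68,0.7],"aperture": 0.4},
    {"xyz": [1.69,0.68,0.7],"aperture": 0.4}
  ]
}}

```text
time_s: 2.3
tool_pos: [457.1, -52.7, 159.1]
eef_rot: [0.725, 0.668, 0.126, -0.115]
contact_force: [0.5, -0.9, -0.6]
finger_gap: 0.401
gripper_force: 0.0
```

```bash
python3 -c "
from h import *
print(delta(-285,8,24,20),delta(-265,8,24,20), w2ramp(r.get_obs()['tool_pos']))"
```

```text
(array([ 0.007,  0.005, -0.013]), array([-44.3,  -0.4, 127.7])) (array([ 0.007,  0.005, -0.013]), array([-25.5,  -0.7, 134.4])) [-286.29332128    7.84738089]
```

To row units: 128 mm is 1.28, -44 mm is -0.44, -0.01 rad is -0.05.

{"op": "advance", "data": {
  "plan": [
    {"rotvec": [0,0,-0.05],"xyz": [-0.15,0,0.42],"aperture": 0.4},
    {"rotvec": [0,0,-0.05],"xyz": [-0.3,0,0.85],"aperture": 0.4},
    {"rotvec": [0,0,-0.05],"xyz": [-0.44,0,1.28],"aperture": 0.4},
    {"rotvec": [0,0,-0.05],"xyz": [-0.35,0,1.31],"aperture": 0.4},
    {"rotvec": [0,0,-0.05],"xyz": [-0.26,0,1.345],"aperture": 0.4},
    {"rotvec": [0,0,-0.05],"xyz": [-0.26,0,1.345],"aperture": 0.4}
  ]
}}

```text
time_s: 2.9
tool_pos: [459.8, -32.2, 25.7]
eef_rot: [0.722, 0.671, 0.128, -0.113]
contact_force: [-0.5, 0.0, 0.4]
finger_gap: 0.404
gripper_force: 0.0
```

```bash
python3 - <<'E'
from h import *
o=r.get_obs();print(w2ramp(o['tool_pos']),o['tool_pos'])
s=eyes.snapshot("scene");cv2.imwrite("pics/s1.png",s["color"][120:320,160:480].repeat(2,0).repeat(2,1))
E
```

```text
[-265.69390567    6.60864899] [459.77396944 -32.24202157  25.7214457 ]
```

View pics/s1.png

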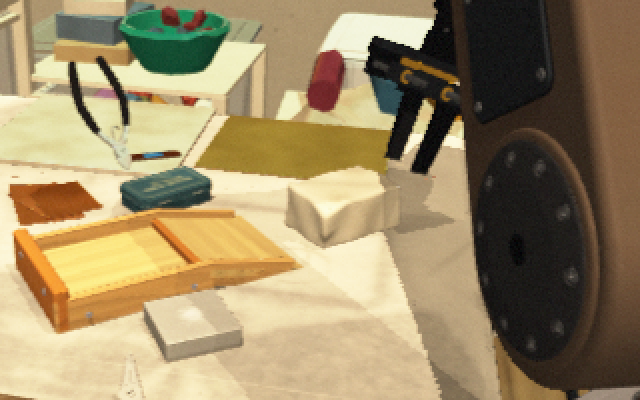

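To row units: 7.5 mm is 0.075, 60 mm is 0.6.

{"op": "advance", "data": {
  "plan": [
    {"xyz": [0.075,0,0.027],"aperture": 0.4},
    {"xyz": [0.15,0,0.054],"aperture": 0.4},
    {"xyz": [0.225,0,0.081],"aperture": 0.4},
    {"xyz": [0.3,0,0.109],"aperture": 0.4},
    {"xyz": [0.375,0,0.136],"aperture": 0.4},
    {"xyz": [0.45,0,0.164],"aperture": 0.4},
    {"xyz": [0.525,0,0.191],"aperture": 0.4},
    {"xyz": [0.6,0,0.218],"aperture": 0.4}
  ]
}}

```text
time_s: 3.75
tool_pos: [464.2, 31.4, 23.5]
eef_rot: [0.722, 0.67, 0.127, -0.114]
contact_force: [-0.5, -3.3, 4.4]
finger_gap: 0.401
gripper_force: 2.3
```

```bash
cat > look.py <<'E'
from h import *
import sys
o=r.get_obs();print("tcp ramp",w2ramp(o['tool_pos']).round(1),o['tool_pos'].round(1),o["contact_force"].round(1))
s=eyes.snapshot("top");P=cloud(s)
D=silhouettes("soldering_block","top")
if D:
    q=P[D[0]["pixels"]];q=q[~np.isnan(q[:,0])]; q=q[q[:,2]>42]
    w=np.c_[w2ramp(q),q[:,2]]
    rc=cv2.minAreaRect(w[:,:2].astype(np.float32));print(D[0]["conf"],np.round(rc[0],1),np.round(rc[1],1),round(rc[2],1))
    pl=np.linalg.lstsq(np.c_[w[:,:2],np.ones(len(w))],w[:,2],rcond=None)[0];print("x range",np.percentile(w[:,0],[1,99]).round(1),"y",np.percentile(w[:,1],[1,99]).round(1),"tilt deg",np.degrees(np.arctan(pl[:2])).round(1),"z med",np.median(w[:,2]).round(1))
if len(sys.argv)>1: cv2.imwrite(f"pics/{sys.argv[1]}.png",cv2.resize(s["color"][120:360,130:440],None,fx=2.4,fy=2.4))
E
python3 look.py p1
```

```text
tcp ramp [-201.9    6.5] [464.2  31.4  23.5] [-0.5 -3.3  4.4]
```

View pics/p1.png

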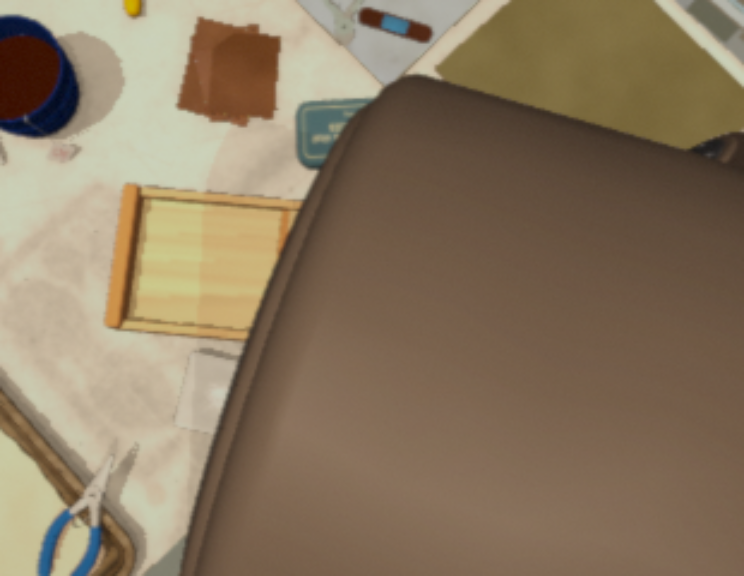

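```bash
sed -i 's/"top"/"scene"/g; s/s\["color"\].*$/s["color"][120:320,160:480].repeat(2,0).repeat(2,1))/' look.py; python3 look.py p2; python3 -c "
from h import *
print(delta(-195,6,26,20),delta(-119,6,28,20))"
```

```text
(array([ 0.007,  0.005, -0.005]), array([ 6.8,  0.9, -0.2])) (array([ 0.007,  0.005, -0.005]), array([79.1,  0.3, 23.6]))  File "look.py", line 11
    if len(sys.argv)>1: cv2.imwrite(f"pics/{sys.argv[1]}.png",cv2.resize(s["color"][120:320,160:480].repeat(2,0).repeat(2,1))
                                   ^
SyntaxError: '(' was never closed
```

```bash
sed -i 's/cv2.resize(s\[/(s[/' look.py; sed -i '$s/cv2.imwrite(\(.*\)$/cv2.imwrite(\1)/' look.py; sed -i '$s/,(s\[/,s[/;$s/))$/)/' look.py; tail -1 look.py; python3 look.py p2
```

```text
if len(sys.argv)>1: cv2.imwrite(f"pics/{sys.argv[1]}.png",s["color"][120:320,160:480].repeat(2,0).repeat(2,1))
tcp ramp [-201.4    6.9] [463.8  32.   23.5] [0.8 0.9 2.2]
0.94 [-171.7    9.9] [102.   68.1] 5.5
x range [-220.3 -120.4] y [-21.9  43.5] tilt deg [-1.2 -3.5] z med 49.7
```

View pics/p2.png

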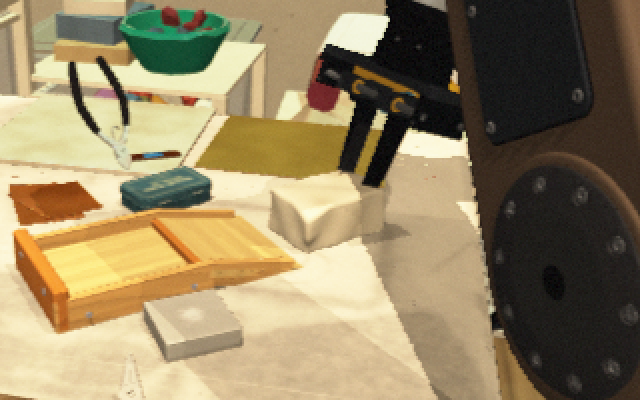

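```bash
python3 - <<'E'
from h import *
o=r.get_obs(); s=eyes.snapshot("scene")
im=s["color"].copy(); f=210/np.tan(np.radians(s["fovy"])/2); Ti=np.linalg.inv(s["T"]); Rm=R.from_quat(o["eef_rot"])
def pj(p): q=Ti@[*p,1]; return (s["cx"]-f*q[0]/q[2], s["cy"]+f*q[1]/q[2])
big=cv2.resize(im[150:290,240:420],None,fx=4.2,fy=4.2,interpolation=cv2.INTER_CUBIC)
def mark(p,col): u,v=pj(p); cv2.circle(big,(int((u-240)*4.2),int((v-150)*4.2)),4,col,-1)
for y in(-25,25):
    for z,col in((0,(0,0,255)),(-30,(0,255,0)),(-60,(255,0,0))): mark(o["tool_pos"]+Rm.apply([0,y,z]),col)
cv2.imwrite("pics/p3.png",big)
P=cloud(s);D=silhouettes("soldering_block","scene");q=P[D[0]["pixels"]];q=q[~np.isnan(q[:,0])];w=np.c_[w2ramp(q),q[:,2]]
for lo in range(-235,-105,10):
    k=(w[:,0]>lo)&(w[:,0]<lo+10)
    if k.sum(): print(lo,k.sum(),w[k,2].max().round(),np.percentile(w[k,1],[0,50,100]).round())
print(o)
E
```

```text
-235 16 42.0 [34. 37. 39.]
-225 106 53.0 [-15.  37.  42.]
-215 126 57.0 [-26.  36.  41.]
-205 131 63.0 [-112.   37.   42.]
-195 127 52.0 [-21.  38.  43.]
-185 139 53.0 [-24.  39.  44.]
-175 144 52.0 [-24.  40.  44.]
-165 154 53.0 [-25.  40.  43.]
-155 143 53.0 [-22.  41.  46.]
-145 148 52.0 [-20.  40.  45.]
-135 200 52.0 [-19.  36.  47.]
-125 337 51.0 [-21.  10.  46.]
{'time_s': 3.95, 'qpos': array([-0.29765106,  0.55531806,  2.12042839,  0.59690106,  0.62766112,
       -0.73924197]), 'joint_vel': array([-9.10872035e-03,  3.28049803e-04, -1.73353928e-03, -4.07466823e-03,
       -8.89921777e-04, -5.68356727e-05]), 'joint_efforts': array([ 1.52710285e-01, -4.96078920e+01, -1.03977889e+01,  3.50824781e-01,
        5.83797600e-01,  4.75128321e-02]), 'tool_pos': array([463.72151986,  31.35087707,  23.38166699]), 'eef_rot': array([ 0.72194482,  0.67041595,  0.12708418, -0.1148379 ]), 'contact_force': array([0.87200159, 1.81651591, 2.50736009]), 'moment': array([-0.01825763, -0.12482818, -0.00922201]), 'gripper_force': 0.7680577319013082, 'finger_gap': 0.39929545875705197}
```

View pics/p3.png

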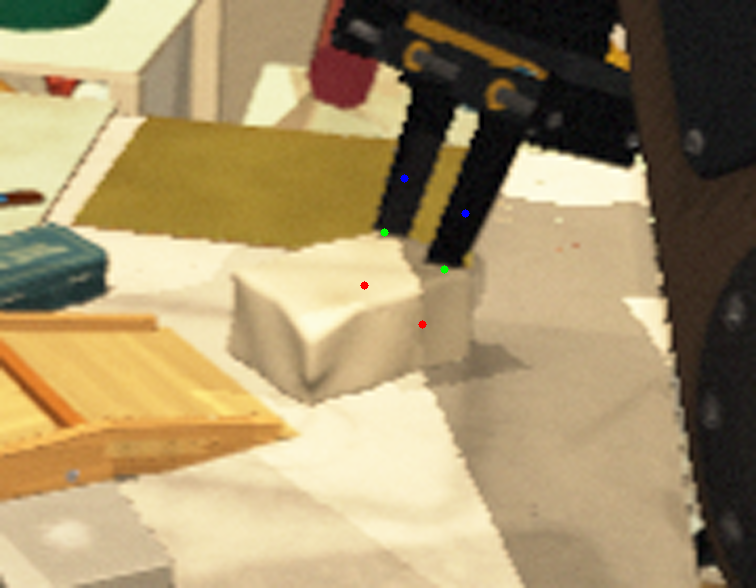

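```bash
python3 - <<'E'
from h import *
s=dict(np.load("scene0.npz")); f=210/np.tan(np.radians(s["fovy"])/2); Ti=np.linalg.inv(s["T"]); Rm=R.from_quat([0.722,0.671,0.128,-0.113])
def pj(p): q=Ti@[*p,1]; return (s["cx"]-f*q[0]/q[2], s["cy"]+f*q[1]/q[2])
t=np.array([459.8,-32.2,25.7])
for y in(-25,25):
    for z in(0,-15,-30): 
        u,v=pj(t+Rm.apply([0,y,z])); print(y,z,"crop",round((u-160)*2),round((v-120)*2))
o=r.get_obs(); s=eyes.snapshot("scene");P=cloud(s); Rm=R.from_quat(o["eef_rot"])
q=P.reshape(-1,3);q=q[~np.isnan(q[:,0])]; t=Rm.inv().apply(q-o["tool_pos"])
k=(abs(t[:,0])<25)&(abs(t[:,1])<50)&(t[:,2]>-70)&(t[:,2]<30)
col=s["color"].reshape(-1,3)[~np.isnan(P.reshape(-1,3)[:,0])][k].max(1)
tt=t[k];dk=tt[col<60];print(len(dk),np.percentile(dk,[1,5,50,95,99],0).round(1))
E
python3 -c "
import cv2;im=cv2.imread('pics/s1.png');cv2.imwrite('pics/s1b.png',cv2.resize(im[90:270,260:460],None,fx=3,fy=3))"
```

```text
-25 0 crop 408 200
-25 -15 crop 414 188
-25 -30 crop 419 175
25 0 crop 380 183
25 -15 crop 384 171
25 -30 crop 389 158
297 [[ -8.2 -29.5 -69.5]
 [ -6.5 -28.9 -68.3]
 [  4.7 -21.4 -52.5]
 [ 11.7  22.8 -35.2]
 [ 12.6  25.8 -33.2]]
```

View pics/s1b.png

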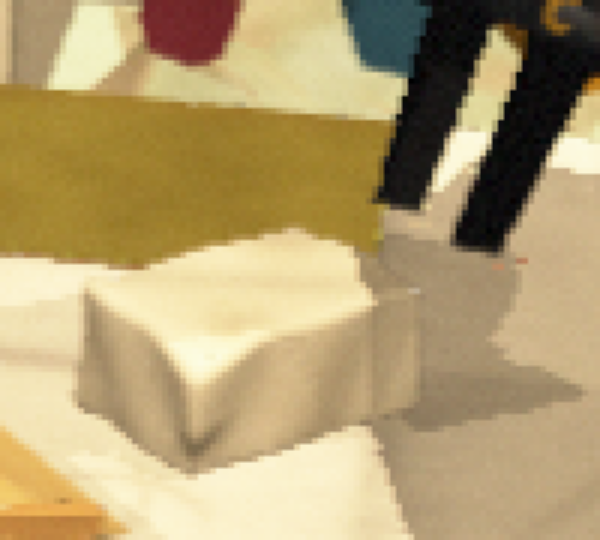

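```bash
python3 -c "
from h import *
print(r.hold_point_z,delta(-250,6.5,44,20),delta(-250,6.5,-4,20))"
```

```text
18.8 (array([ 0.007,  0.005, -0.006]), array([-37.8,   0.9, -35.5])) (array([ 0.007,  0.005, -0.006]), array([-54. ,   0.7,   9.7]))
```

{"op": "advance", "data": {
  "plan": [
    {"xyz": [0.07,0,-0.19],"aperture": 0.4},
    {"xyz": [-0.16,0,-0.27],"aperture": 0.4},
    {"xyz": [-0.39,0,-0.36],"aperture": 0.4},
    {"xyz": [-0.47,0,-0.14],"aperture": 0.4},
    {"xyz": [-0.55,0,0.08],"aperture": 0.4},
    {"xyz": [-0.55,0,0.08],"aperture": 0.4}
  ]
}}

```text
time_s: 4.7
tool_pos: [459.1, -18.0, -4.5]
eef_rot: [0.723, 0.67, 0.126, -0.116]
contact_force: [0.1, 0.9, -0.2]
finger_gap: 0.399
gripper_force: 0.0
```

```bash
python3 look.py p4;python3 -c "
import cv2;im=cv2.imread('pics/p4.png');cv2.imwrite('pics/p4b.png',cv2.resize(im[90:270,230:460],None,fx=3,fy=3))"
```

```text
tcp ramp [-251.5    8.2] [459.1 -18.   -4.5] [ 0.1  0.9 -0.2]
0.62 [-173.     9.5] [105.3  69.6] 2.4
x range [-224. -121.] y [-23.2  43.4] tilt deg [-1.2 -3.5] z med 49.8
```

View pics/p4b.png

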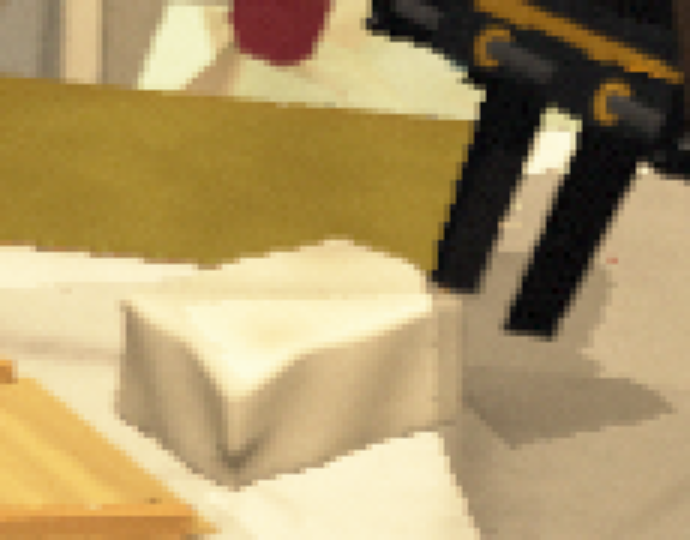

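{"op": "advance", "data": {
  "plan": [
    {"xyz": [0.094,0,0.034],"aperture": 0.4},
    {"xyz": [0.188,0,0.068],"aperture": 0.4},
    {"xyz": [0.282,0,0.103],"aperture": 0.4},
    {"xyz": [0.376,0,0.137],"aperture": 0.4},
    {"xyz": [0.47,0,0.171],"aperture": 0.4},
    {"xyz": [0.564,0.01,0.205],"aperture": 0.4},
    {"xyz": [0.658,0.02,0.239],"aperture": 0.4},
    {"xyz": [0.752,0.03,0.274],"aperture": 0.4}
  ]
}}

```text
time_s: 5.6
tool_pos: [469.5, 62.4, -3.1]
eef_rot: [0.722, 0.67, 0.127, -0.114]
contact_force: [-1.1, -2.7, 2.8]
finger_gap: 0.401
gripper_force: 1.3
```

```bash
python3 look.py p5
```

```text
tcp ramp [-170.6    3.3] [469.5  62.4  -3.1] [-1.1 -2.7  2.8]
0.77 [-118.1    3.6] [105.1  68.5] 0.5
x range [-168.9  -66.3] y [-27.9  37. ] tilt deg [ 1.8 -5.7] z med 53.6
```

{"op": "advance", "data": {
  "plan": [
    {"xyz": [0.078,0,0.021],"aperture": 0.4},
    {"xyz": [0.156,0,0.042],"aperture": 0.4},
    {"xyz": [0.234,0,0.063],"aperture": 0.4},
    {"xyz": [0.312,0,0.084],"aperture": 0.4},
    {"xyz": [0.39,0,0.105],"aperture": 0.4},
    {"xyz": [0.468,0,0.126],"aperture": 0.4},
    {"xyz": [0.546,0,0.147],"aperture": 0.4},
    {"xyz": [0.624,0,0.168],"aperture": 0.4}
  ]
}}

```text
time_s: 6.5
tool_pos: [474.4, 126.4, 2.3]
eef_rot: [0.722, 0.67, 0.127, -0.114]
contact_force: [-0.3, -3.9, 0.9]
finger_gap: 0.401
gripper_force: 1.6
```

```bash
python3 look.py p6
```

```text
tcp ramp [-106.5    2.8] [474.4 126.4   2.3] [-0.3 -3.9  0.9]
0.69 [-54.5   2.9] [110.7  70. ] 1.6
x range [-105.4   -1. ] y [-27.6  36.8] tilt deg [ 3.4 -8.4] z med 59.4
```

{"op": "advance", "data": {
  "plan": [
    {"xyz": [0.072,0,0.007],"aperture": 0.4},
    {"xyz": [0.144,0,0.014],"aperture": 0.4},
    {"xyz": [0.216,0,0.021],"aperture": 0.4},
    {"xyz": [0.288,0,0.028],"aperture": 0.4},
    {"xyz": [0.36,0,0.035],"aperture": 0.4},
    {"xyz": [0.432,0,0.042],"aperture": 0.4},
    {"xyz": [0.504,0,0.049],"aperture": 0.4},
    {"xyz": [0.576,0,0.056],"aperture": 0.4}
  ]
}}

```text
time_s: 7.4
tool_pos: [478.4, 182.4, 16.5]
eef_rot: [0.722, 0.67, 0.127, -0.114]
contact_force: [-0.0, 0.5, -0.8]
finger_gap: 0.4
gripper_force: 0.0
```

```bash
python3 look.py p7
```

```text
tcp ramp [-50.3   2.5] [478.4 182.4  16.5] [-0.   0.5 -0.8]
0.98 [3.1 2. ] [105.8  71. ] 0.5
x range [-47.3  55.4] y [-28.6  36.2] tilt deg [ -2.6 -14.8] z med 70.7
```

View pics/p7.png

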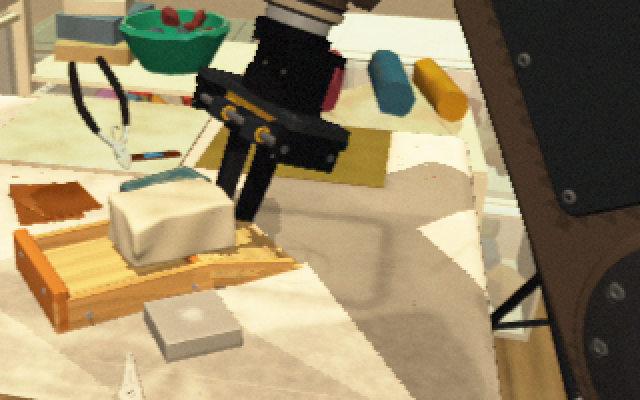

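To row units: 2 mm is 0.02, 45.1 mm is 0.451.

{"op": "advance", "data": {
  "plan": [
    {"xyz": [0.056,0,0.02],"aperture": 0.4},
    {"xyz": [0.113,0,0.041],"aperture": 0.4},
    {"xyz": [0.169,0,0.062],"aperture": 0.4},
    {"xyz": [0.226,0,0.082],"aperture": 0.4},
    {"xyz": [0.282,0,0.103],"aperture": 0.4},
    {"xyz": [0.338,0,0.123],"aperture": 0.4},
    {"xyz": [0.395,0,0.144],"aperture": 0.4},
    {"xyz": [0.451,0,0.164],"aperture": 0.4}
  ]
}}

```text
time_s: 8.3
tool_pos: [481.9, 230.1, 16.0]
eef_rot: [0.722, 0.67, 0.127, -0.115]
contact_force: [-0.1, -1.3, -1.0]
finger_gap: 0.399
gripper_force: 0.4
```

```bash
python3 look.py p8
```

```text
tcp ramp [-2.4  2.2] [481.9 230.1  16. ] [-0.1 -1.3 -1. ]
0.62 [51.6  2.2] [106.5  68.9] 0.3
x range [  1.7 103.5] y [-28.8  35.9] tilt deg [ -5.  -14.7] z med 66.4
```

Nearly there; push about 9 mm more, slowly.

{"op": "advance", "data": {
  "plan": [
    {"xyz": [0.028,0,0.01],"aperture": 0.4},
    {"xyz": [0.056,0,0.02],"aperture": 0.4},
    {"xyz": [0.085,0,0.031],"aperture": 0.4},
    {"xyz": [0.085,0,0.031],"aperture": 0.4}
  ]
}}

```text
time_s: 8.8
tool_pos: [482.7, 238.9, 16.0]
eef_rot: [0.722, 0.67, 0.127, -0.114]
contact_force: [-0.7, -0.7, 1.3]
finger_gap: 0.394
gripper_force: 0.2
```

```bash
python3 look.py p9
```

```text
tcp ramp [6.4 2.1] [482.7 238.9  16. ] [-0.7 -0.7  1.3]
0.83 [52.8  1.5] [118.8  69.9] 0.9
x range [  8.7 111.2] y [-29.   35.2] tilt deg [ -1.8 -12.4] z med 64.6
```

{"op": "advance", "data": {
  "plan": [
    {"xyz": [-0.235,0,-0.086],"aperture": 0.4},
    {"xyz": [-0.235,0,-0.4],"aperture": 0.4},
    {"xyz": [-0.2,0,-0.85],"aperture": 0.4},
    {"xyz": [-0.6,0,-1.15],"aperture": 0.4},
    {"xyz": [-1.05,0,-1.3],"aperture": 0.4},
    {"xyz": [-1.5,0,-1.45],"aperture": 0.4},
    {"xyz": [-1.95,0,-1.65],"aperture": 0.4},
    {"xyz": [-2.4,0,-1.8],"aperture": 0.4}
  ]
}}

```text
time_s: 9.7
tool_pos: [460.3, -49.2, 105.0]
eef_rot: [0.722, 0.67, 0.127, -0.114]
contact_force: [0.2, 1.6, 0.3]
finger_gap: 0.401
gripper_force: 0.0
```

{"op": "advance", "data": {
  "plan": [
    {"xyz": [-0.45,0,-0.16],"aperture": 0.4},
    {"xyz": [-0.9,0,-0.32],"aperture": 0.4},
    {"xyz": [-1.35,0,-0.48],"aperture": 0.4},
    {"xyz": [-1.35,0,-0.48],"aperture": 0.4},
    {"xyz": [-1.35,0,-0.48],"aperture": 0.4}
  ]
}}

```text
time_s: 10.2
tool_pos: [449.4, -190.6, 104.0]
eef_rot: [0.723, 0.669, 0.127, -0.115]
contact_force: [-0.6, 0.5, 0.1]
finger_gap: 0.4
gripper_force: 0.0
```

```bash
python3 - <<'E'
from h import *
s=eyes.snapshot("top");P=cloud(s);cv2.imwrite("pics/f.png",cv2.resize(s["color"][120:360,130:440],None,fx=2.4,fy=2.4))
for n in("soldering_block","bench_block","tin"):
    for d in silhouettes(n,"top")[:1]:
        q=P[d["pixels"]];q=q[~np.isnan(q[:,0])];q=q[q[:,2]>np.percentile(q[:,2],90)-6];rc=cv2.minAreaRect(q[:,:2].astype(np.float32))
        w=w2ramp(q);pl=np.linalg.lstsq(np.c_[w,np.ones(len(w))],q[:,2],rcond=None)[0]
        print(n,d["conf"],np.round(rc[0],1),np.round(rc[1],1),rc[2],"ramp",w2ramp(rc[0]).round(1),"z",np.median(q[:,2]).round(1),"tilt",np.degrees(pl[:2]).round(1))
E
```

```text
soldering_block 0.66 [489.  290.1] [106.6  69.3] 86.12708282470703 ramp [57.9 -0.8] z 66.2 tilt [-0.2 -0.4]
bench_block 0.66 [375.9 275.7] [66.3 65.9] 79.16324615478516 ramp [ 35.9 111.1] z 19.4 tilt [-0.2  0.1]
tin 0.72 [613.2 170.4] [60.7 94.5] 4.681854248046875 ramp [ -53.1 -132.7] z 24.6 tilt [ 0.1 -0.4]
```

View pics/f.png

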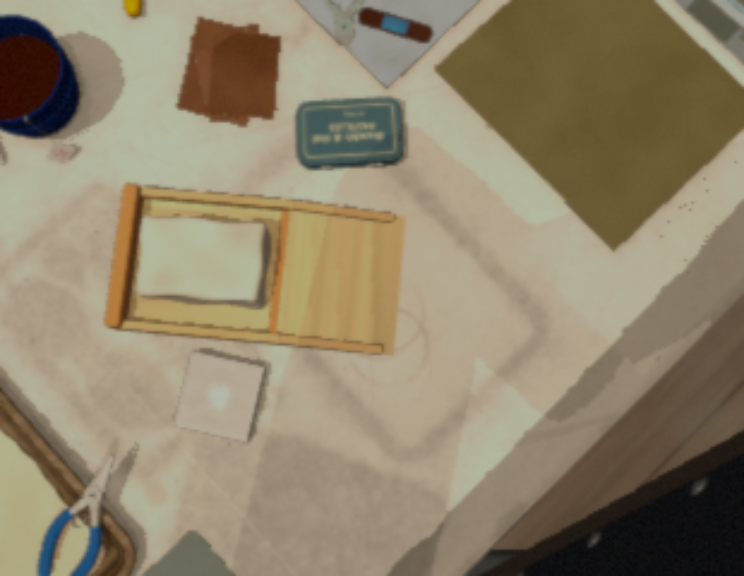

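The block sits flat in the recess, at about (200,260) in the crop, with its rear edge clear of the lip at column 283. Its top is level at 66 mm. The tin and bench block have not moved.

```bash
python3 -c "
from station import r
print(r.close_job())"
```

```text
the job is handed in; nothing more can be done
None
```

The soldering block was pushed up the ramp and now lies flat in the recess behind the lip, with the bench block and tin where they were; the job was handed in at about 10 s. On the first try the fingers rested on top of the block and dragged it about 24 mm along the table, because the fingertips end about 30 mm short of the reported TCP, so I lowered them and pushed from behind.

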